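Move the charged battery from the charger to the cordless throttle

ROBOT

A 6-joint arm with a two-finger parallel gripper is mounted at the origin on a cart in front of the work surface, level with it; the furniture and walls round the work are solid. World frame = base frame: x ahead of the robot, y to its left, z up, the work surface at z = 0. Lengths are in m, angles in degrees, forces in N, time in s.
With the tool pointing down it reaches from about 0.375 to 0.9 m from the base axis. Payload 3.1 kg.
Tool frame: the origin (TCP) lies at the very end of the fingers, on their centre line; the grasp point (between the pads) lies 19 mm behind it; z points along the fingers, y is the line along which they close (so a half turn about z gives the same grasp; the last joint's range is limited). The gripper opens to 87 mm and grips with 3 to 60 N. Pads are 19 mm wide; open, the fingers measure 117 mm over their backs; the gripper's body (75 mm by 190 mm) begins 51 mm behind the grasp point.
Start: joints at [56.179, 30.224, 82.088, -0, 67.689, -10.227], TCP at [0.25, 0.573, 0.223] pointing down, gripper open.
Joint ranges: [-176.69, 176.69], [-43.24, 126.21], [12.49, 139.97], [-82, 262], [0, 151.66], [-163.58, 163.58]. Speed limits (degrees/s): [159.86, 159.86, 180, 180, 180, 180].

INTERFACE

Orientations are given as a 3x3 rotation matrix whose columns are the frame's x, y, z axes.
In Python, from rig import bot, imaging gives the robot as it stands.
- The arm moves only by the tool drive_tool, never from a script. Its argument "deltas" is text: rows parted by semicolons, each of 5 numbers parted by spaces: the finger opening in mm, from 0 to 87, then the shift along the world's x, y, z in mm, then the turn about the world's z in rad. In form: jaw dx dy dz twist; .... A call has 1 to 12 rows; each row is the pose to reach, as a shift and turn from the pose commanded when the call began; what a row does not reach only later rows make up. A row lasts 1/10 s, in which the tool goes at most 50 mm and 8.59 degrees, less where a joint would pass 70% of its speed; a pose out of reach is approached as far as the arm can. A call with a gripper value outside its range is refused whole. The fingers move at their own pace and stop on an object; the grip force is fixed at half the most. Time passes only in rows, so rows that repeat a pose let the fingers close. It gives the time, the measured TCP pose, the force, the opening and the grip force at its end, in the units of the state.
- bot.read_state(): the state, without advancing time (a new reading comes with each control period).
- imaging.capture(name): name is "scene" or "top" or "wrist"; returns the picture (400x640x3 uint8, red, green, blue); there is no depth.
- imaging.camera_model(name): a dict with "fx", "fy", "cx", "cy" (pixels), "T" (4x4, takes a point from camera to world coordinates). Camera axes: x right, y down, z forward; pixel columns grow to the right and rows downward; lengths in m; the calibration is good to about 2 mm. The wrist camera is an equidistant fisheye: a pixel r from the principal point sees the ray r / f radians off the axis. A picture is of the moment at which its call begins: read the wrist's pose just before it. camera_model takes no time and is no camera call; for the wrist camera it gives the pose at the moment of the call.
- bot.hand_in(): hands the job in; it is judged then, once.
The state is a dict: "time_s": time; "joint_positions": joint angles; "qvel": joint speeds; "tau": joint torques, N m; "position": TCP position; "tcp_rot": TCP orientation; "force": force on the tool from outside, world axes, zero at the start; "moment": the same for the moment, N m; "opening": opening from 0.0 (shut) to 1.0 (fully open); "grasp_force": force on a finger pad.
Only numpy, scipy, OpenCV 4.12 (cv2) and the standard library are available. Lean on these libraries where they do the work, as an engineer would, in place of code of your own. Each camera call takes 0.05 s, during which the arm holds its last target. There are 200 camera calls.

TASK

The battery pack in the desk charger is full: press it to release its push-push catch so that it springs up, then lift it out and fit it in the empty battery bay of the cordless throttle. Press it down there until its catch holds it locked nearly flush. Ease it in and press gently, no more than about 15 N, and leave the other things on the table where they are.

Things in the scene. Friction and masses are not known exactly. Their poses are not given: they have to be found in the camera images.
- charger: desk charger, black box 104 x 112 mm in plan with a flat top (deck) 47 mm above the table and one battery bay; fixed; origin under its centre, z up
- charger_mouth (a point): centre of the charger's bay mouth, at deck height; axes as the charger's. The bay is 36 mm along x and 54 mm along y (1 mm of play on every side of the battery), with a 1 mm chamfer round the mouth. The cradle's top is 33 mm below the deck when locked: the battery then stands 3 mm above the deck, too little to grip; released, 17 mm
- charger_cradle (a joint): height (m) of the sprung cradle in the charger: 0 = locked down, +0.014 = released (sprung up), -0.006 = bottom stop. Push-push catch: pressed right down to the stop and let go, it locks if released before and springs up if locked before; a press short of the stop may change nothing. Pushes up with 3 N released, 6 N at the stop, then the force rises steeply. Starts locked
- throttle: cordless desk throttle, grey box 118 x 184 mm in plan, deck 47 mm above the table; a round speed knob 16 mm tall and a dark display beside its one battery bay; fixed; origin under its centre, z up
- throttle_mouth (a point): centre of the throttle's bay mouth, at deck height; axes as the throttle's. Same bay as the charger's: 36 mm along x, 54 mm along y, 1 mm chamfer. The released cradle's top is 19 mm below the deck, so a battery put in stands 17 mm above the deck until it is pressed down; locked, 3 mm above
- throttle_cradle (a joint): height (m) of the sprung cradle in the throttle's bay: 0 = locked down, +0.014 = released (sprung up), -0.006 = bottom stop. Push-push catch: pressed right down to the stop and let go, it locks if released before and springs up if locked before; a press short of the stop may change nothing. Same forces as the charger's. Starts released and empty
- battery: the full battery pack, standing in the charger; dark plastic, 52 x 34 mm in plan and 36 mm tall, 60 to 110 g, long side along its own y; origin at the centre of its underside, z up through its ribbed thumb panel
- flat_battery: the flat battery pack, the same shape, standing on the bare table; to be left alone: 52 x 34 mm in plan and 36 mm tall, 60 to 110 g, long side along its own y; origin at the centre of its underside, z up through its ribbed thumb panel
- paint_pot: small paint pot, 31 mm across and 42 mm tall, standing between the two devices; bystander; origin at its underside
- coach: model coach, 19 x 116 x 36 mm; bystander behind the devices; origin at its underside
- tank_wagon: model tank wagon, 18 x 77 x 29 mm; bystander behind the devices; origin at its underside
- goods_van: model goods van, 19 x 71 x 36 mm; bystander in front; origin at its underside
- side_cutters: side cutters lying flat, 52 x 135 x 10 mm; bystander in front; origin at the underside
- screwdriver: small screwdriver lying flat, 133 mm long, 10 mm thick; bystander in front; origin at its underside
Mind the look-alikes: they are no part of the job. Leave any blue, purple or yellow look-alike of the battery alone.

How it is judged (in metres and radians):
On the way, in this order (a step that is already met when the one before it is completed fails the run):
1. the charger's catch is released and the battery stands sprung up in its bay (horizontal distance between battery and charger_mouth below 0.004 m and value of joint charger_cradle above 0.012 m and z of battery in the frame of charger_mouth below -0.012 m), for 0.2 s.
2. the battery is lifted clear of the charger (z of battery in the frame of charger_mouth above 0.004 m), for 0.1 s.
3. the battery stands in the throttle's bay (horizontal distance between battery and throttle_mouth below 0.004 m and z of battery in the frame of throttle_mouth below -0.012 m and angle between the y axis of battery and the y axis of throttle, either way round below 0.1 rad), for 0.1 s.
At the end, for the whole second after the job is handed in: the battery sits upright (within 0.07 rad) at rest in the throttle's bay, within 4 mm of its centre and at least 30 mm deep, and the throttle's cradle stays locked by its catch (within 2.5 mm of the locked position) with nothing holding it down (horizontal distance between battery and throttle_mouth below 0.004 m and value of joint throttle_cradle between -0.0025 and 0.0025 m and z of battery in the frame of throttle_mouth below -0.03 m and angle between battery's own z axis and vertical below 0.07 rad and linear speed of battery below 0.02 m/s); the robot touches nothing.
It fails at once if the battery is forced against the charger or the throttle with more than 25 N (contact force between battery and charger above 25 N or contact force between battery and throttle above 25 N).
It fails at once if the robot bears on the charger or the throttle with more than 25 N (contact force between any of the fingers, the arm and charger above 25 N or contact force between any of the fingers, the arm and throttle above 25 N).
It fails at once if the flat battery or another bystander is pushed more than 15 mm from its place (distance of any of flat_battery, paint_pot, coach, tank_wagon, goods_van, side_cutters, screwdriver from where it was at the start of the episode above 0.015 m).
It also fails if it takes over 61 s, if anything falls off the work surface, if the arm or the gripper's body presses on something with over 40 N, if the wrist force passes 120 N, or if a joint passes its speed limit or range.

## Working session

There is one attempt and no reset: what is moved stays moved. The work goes in short steps, Python scripts to look and compute and a tool call to move; the robot and the scene stay as the last step left them, time stands still between calls to the robot, and variables do not carry over. Pictures are saved under pics/ and viewed, at most 10 in all, crops included, and the job is handed in when it is done.

Besides the shell and the picture viewer there is one more tool, called by a JSON object that holds its "name" and its "arguments", one argument or row to a line. drive_tool: Moves the arm, as the interface text tells. Its arguments: {"type":"object","properties":{"deltas":{"type":"string"}},"required":["deltas"]}

```bash
mkdir -p pics; ls; cat > h.py <<'E'
import numpy as np, cv2
from rig import bot, imaging
def ray(m,u,v,fish=False):
    x=(u-m['cx'])/m['fx']; y=(v-m['cy'])/m['fy']
    if fish:
        t=np.hypot(x,y); d=np.array([x/t*np.sin(t),y/t*np.sin(t),np.cos(t)]) if t>1e-9 else np.array([0,0,1.])
    else: d=np.array([x,y,1.])
    T=np.array(m['T']); return T[:3,3],T[:3,:3]@d
def onz(m,u,v,z,fish=False):
    o,d=ray(m,u,v,fish); return o+d*(z-o[2])/d[2]
def snap(n,f):
    m=imaging.camera_model(n); im=imaging.capture(n); cv2.imwrite(f'pics/{f}.png',im[:,:,::-1]); return m,im
E
python3 - <<'E'
from h import *
for n in('top','scene'):
    m,im=snap(n,n+'0'); print(n,m['fx'],m['cx'],m['cy'],np.round(m['T'],3).tolist())
s=bot.read_state(); print(s['time_s'],s['position'],s['tcp_rot'],s['force'])
E
```

```text
pics
top 383.2701407700477 316.81002374728314 199.39285926617018 [[0.0, -0.989, 0.149, 0.329], [-1.0, -0.004, -0.024, 0.026], [0.024, -0.149, -0.989, 1.162], [0.0, 0.0, 0.0, 1.0]]
scene 361.5476364287574 313.24793806660267 205.37683250479134 [[0.867, -0.307, 0.392, 0.119], [-0.498, -0.5, 0.709, -0.623], [-0.022, -0.81, -0.586, 0.591], [0.0, 0.0, 0.0, 1.0]]
0.1 [0.24976669 0.57219779 0.22166588] [[-9.16397050e-01  4.00269015e-01 -1.07789418e-03]
 [ 4.00270335e-01  9.16395606e-01 -1.65881534e-03]
 [ 3.23805109e-04 -1.95158255e-03 -9.99998043e-01]] [-0.11816973  0.03691384 -0.05684661]
```

View pics/top0.png

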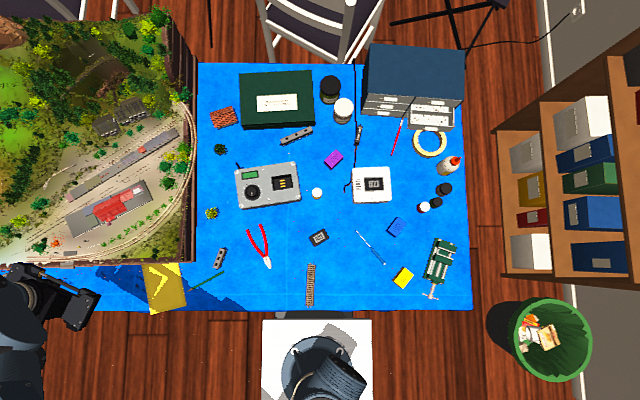

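View pics/scene0.png

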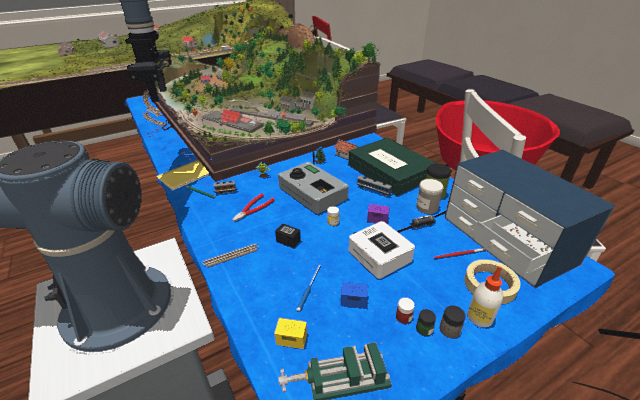

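The top view shows the throttle at about (268,186) with its empty bay near (283,183), and the charger at (373,184) with the dark battery at (375,183). The flat battery is at (319,237) and the paint pot at (317,193). I'll zoom in next.

```bash
python3 - <<'E'
from h import *
im=cv2.imread('pics/top0.png')
c=cv2.resize(im[150:220,225:405],None,fx=4.4,fy=4.4,interpolation=cv2.INTER_CUBIC); cv2.imwrite('pics/c1.png',c)
m=imaging.camera_model('top')
for u,v,z in((283,183,.047),(375,183,.05),(268,186,.047),(373,184,.047)): print(u,v,onz(m,u,v,z).round(3))
E
```

```text
283 183 [0.546 0.1   0.047]
375 183 [ 0.546 -0.173  0.05 ]
268 186 [0.536 0.144 0.047]
373 184 [ 0.544 -0.168  0.047]
```

View pics/c1.png

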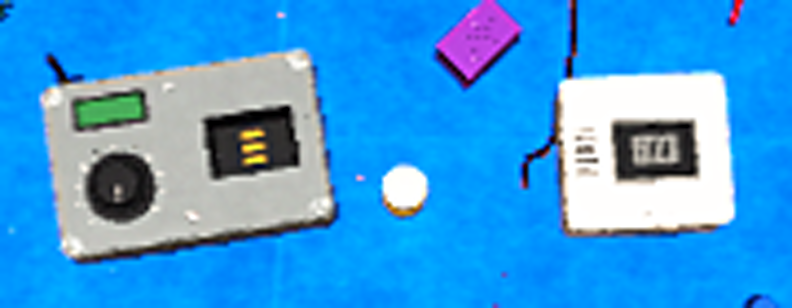

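The crop shows the throttle turned by about 8°, with its empty bay at crop (252,142) and its knob to the left. The charger is almost square to the world, with its battery at crop (655,150). The battery's long side runs along world y. I'll move above the throttle bay for a close wrist view.

{"name": "drive_tool", "arguments": {
  "deltas": "0 296 -470 20 0.41;0 296 -470 20 0.41;0 296 -470 20 0.41;0 296 -470 20 0.41;0 296 -470 20 0.41;0 296 -470 20 0.41;0 296 -470 20 0.41;0 296 -470 20 0.41;0 296 -470 20 0.41;0 296 -470 20 0.41;0 296 -470 20 0.41;0 296 -470 20 0.41"
}}

```text
time_s: 1.3
position: [0.5495, 0.0981, 0.2426]
tcp_rot: [[-1.0, 0.007, 0.003], [0.007, 1.0, -0.002], [-0.003, -0.002, -1.0]]
force: [-0.1, 0.0, 0.4]
opening: 0.031
grasp_force: 0.0
```

{"name": "drive_tool", "arguments": {
  "deltas": "0 0 0 0 0;0 0 0 0 0;0 0 0 0 0;0 0 0 0 0"
}}

```text
time_s: 1.7
position: [0.5451, 0.1043, 0.2425]
tcp_rot: [[-1.0, -0.001, -0.001], [-0.001, 1.0, 0.0], [0.001, 0.0, -1.0]]
force: [0.6, -0.2, 0.0]
opening: 0.003
grasp_force: 0.0
```

```bash
python3 - <<'E'
from h import *
m,im=snap('wrist','w1'); print(m['fx'],m['cx'],m['cy'],np.round(m['T'],4).tolist())
np.savez('w1.npz',im=im,T=m['T'])
E
```

```text
309.70691628693146 315.3062254138552 195.17507239257938 [[-0.001, 0.9688, 0.2479, 0.4764], [1.0, 0.001, 0.0004, 0.1042], [0.0002, 0.2479, -0.9688, 0.4055], [0.0, 0.0, 0.0, 1.0]]
```

View pics/w1.png

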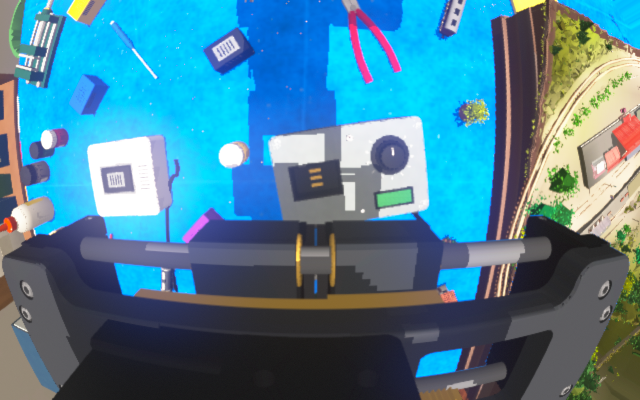

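The wrist view shows the empty bay with gold contacts at (316,179), the knob at (390,155), and the charger's battery at (118,180). I'll segment both dark rectangles and project them onto their planes.

```bash
cat >> h.py <<'E'
def rect(m,im,win,z,thr,fish=True,tag=None):
    u0,v0,u1,v1=win; g=im[v0:v1,u0:u1].max(2); k=4
    g=cv2.resize(g,None,fx=k,fy=k,interpolation=cv2.INTER_CUBIC)
    b=cv2.morphologyEx((g<thr).astype(np.uint8),cv2.MORPH_CLOSE,np.ones((25,25)))
    b=cv2.morphologyEx(b,cv2.MORPH_OPEN,np.ones((17,17)))
    cs,_=cv2.findContours(b,cv2.RETR_EXTERNAL,cv2.CHAIN_APPROX_NONE)
    ctr=((u1-u0)*k/2,(v1-v0)*k/2)
    cs=[c for c in cs if cv2.pointPolygonTest(c,ctr,False)>=0]
    c=cs[0][:,0,:]
    P=np.array([onz(m,(x+.5)/k-.5+u0,(y+.5)/k-.5+v0,z,fish)[:2] for x,y in c])
    (cx,cy),(w,h),a=cv2.minAreaRect((P*1000).astype(np.float32))
    if w<h: w,h,a=h,w,a+90      # a: angle of long side from world x
    a=(a+180)%180
    print(tag,'ctr',round(cx,1),round(cy,1),'size',round(w,1),round(h,1),'ang',round(a,1)); 
    if tag: cv2.imwrite(f'pics/m_{tag}.png',cv2.resize(np.hstack([g,b*255]),None,fx=.5,fy=.5))
E
python3 - <<'E'
from h import *
m=imaging.camera_model('wrist'); im=np.load('w1.npz')['im']
print(im[179,280:352:3].max(1), im[180,80:170:3].max(1), im[155:205:3,305].max(1))
for t in (40,55,70):
    rect(m,im,(276,149,356,209),.047,t,tag='bay')
    rect(m,im,(90,150,148,210),.050,t+30,tag='bat')
E
```

```text
[151 148 147 139  93  91  90  88  87  84 113 165 116  86  80  79  79  80
  79  77  80 133 135 134] [255 255 255 255 255 255 255 248 167 183 205 187 191 222 235 173 170 166
 255 255 255 253 252 255 255 201 205 206 206 206] [237 237 237 137  95  91  90  88  86  85  82  81  78  74  72 113 129]Traceback (most recent call last):
  File "<stdin>", line 5, in <module>
  File "h.py", line 21, in rect
    c=cs[0][:,0,:]
      ~~^^^
IndexError: list index out of range
```

```bash
python3 - <<'E'
from h import *
m=imaging.camera_model('wrist'); im=np.load('w1.npz')['im']
for t in (102,106,110):
    rect(m,im,(276,149,356,209),.047,t,tag='bay')
for t in (205,220,235):
    rect(m,im,(93,152,145,208),.050,t,tag='bat')
mt=imaging.camera_model('top'); it=cv2.imread('pics/top0.png')[:,:,::-1]
for t in (60,80): rect(mt,it,(272,172,296,194),.047,t,False,'tbay')
for t in (100,130): rect(mt,it,(361,172,387,196),.05,t,False,'tbat')
a=cv2.imread('pics/m_bay.png');b=cv2.imread('pics/m_bat.png');h=max(len(a),len(b))
f=lambda i:cv2.copyMakeBorder(i,0,h-len(i),0,5,0,value=(0,0,255))
cv2.imwrite('pics/mm.png',np.hstack([f(a),f(b)]))
E
```

```text
bay ctr 550.7 104.7 size 60.1 42.3 ang 99.2
bay ctr 550.7 104.8 size 60.5 42.7 ang 99.2
bay ctr 550.6 104.8 size 61.0 43.0 ang 99.1
bat ctr 545.3 -166.4 size 55.7 37.0 ang 93.4
bat ctr 545.4 -166.3 size 57.3 38.2 ang 92.7
bat ctr 545.1 -166.2 size 58.7 40.2 ang 92.6
tbay ctr 552.9 105.4 size 63.2 49.9 ang 99.8
tbay ctr 553.8 100.9 size 72.6 50.3 ang 100.1
tbat ctr 544.6 -168.5 size 53.9 37.6 ang 92.0
tbat ctr 544.6 -168.5 size 55.4 39.1 ang 91.9
```

View pics/mm.png

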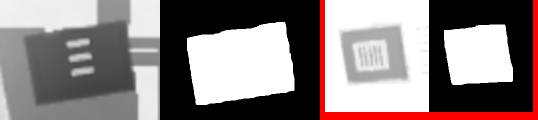

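The masks match both rectangles, though the bay shows a dark rim of about 3 mm on all sides. I'll move closer over the charger to refine.

{"name": "drive_tool", "arguments": {
  "deltas": "0 0 -271 -95 0.045;0 0 -271 -95 0.045;0 0 -271 -95 0.045;0 0 -271 -95 0.045;0 0 -271 -95 0.045;0 0 -271 -95 0.045;0 0 -271 -95 0.045;0 0 -271 -95 0.045;0 0 -271 -95 0.045;0 0 -271 -95 0.045"
}}

```text
time_s: 2.75
position: [0.5464, -0.1666, 0.1482]
tcp_rot: [[-0.999, -0.046, 0.001], [-0.046, 0.999, -0.0], [-0.001, -0.0, -1.0]]
force: [-0.2, -0.6, 0.1]
opening: 0.002
grasp_force: 0.0
```

```bash
python3 - <<'E'
from h import *
m,im=snap('wrist','w2'); np.savez('w2.npz',im=im)
s=bot.read_state(); print(s['position'],s['tcp_rot'])
o=np.array(m['T']); p=o[:3,:3].T@(np.array([.545,-.167,.05])-o[:3,3]); r=np.hypot(p[0],p[1]);t=np.arctan2(r,p[2])
print('expect px',m['cx']+m['fx']*t*p[0]/r,m['cy']+m['fy']*t*p[1]/r)
E
```

```text
[ 0.54640417 -0.16670223  0.14818786] [[-9.98963260e-01 -4.55188291e-02  6.65029875e-04]
 [-4.55189890e-02  9.98963448e-01 -2.27279046e-04]
 [-6.53995061e-04 -2.57314904e-04 -9.99999753e-01]]
expect px 314.8632286553305 195.54700942467713
```

View pics/w2.png

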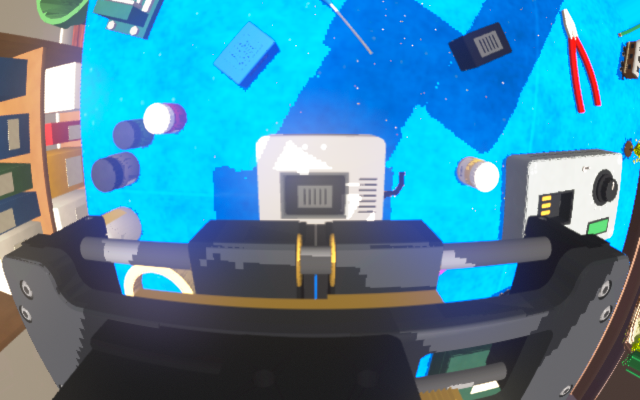

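The battery is centred at about (315,195), inside a dark bezel spanning (282–348, 172–218). This matches the expected pixel. I'll refine with masks.

```bash
python3 - <<'E'
from h import *
m=imaging.camera_model('wrist'); im=np.load('w2.npz')['im']
print(im[195,272:360:2].max(1)); print(im[164:222:2,290].max(1))
for t in (90,110,130,140):
    rect(m,im,(270,163,361,221),.047 if t<140 else .05,t,tag='bezel')
E
```

```text
[237 237 237 237 191 152 131 114 113 112 111 110 111 140 153 151 116 148
 137 123 152 123 150 151 117 150 131 129 152 151 117  99 100 100 101 117
 126 219 255 255 255 255 255 255]
[255 255 255 252 192 163 132 130 129 126 125 122 120 117 115 113 111 109
 106 104 101 100  98  94  93 102 134 166 166]Traceback (most recent call last):
  File "<stdin>", line 5, in <module>
  File "h.py", line 21, in rect
    c=cs[0][:,0,:]
      ~~^^^
IndexError: list index out of range
```

```bash
python3 - <<'E'
from h import *
m=imaging.camera_model('wrist'); im=np.load('w2.npz')['im']
for t in (122,128,134,145,158):
  try: rect(m,im,(270,163,361,221),.05 if t<140 else .047,t,tag='b%d'%t)
  except IndexError: print(t,'none')
for e in ((284,175),(346,175),(284,216),(346,216)): print(onz(m,*e,.05,True).round(4))
E
```

```text
b122 ctr 544.9 -167.7 size 53.0 35.9 ang 92.6
b128 ctr 545.0 -167.8 size 53.7 36.5 ang 92.7
b134 ctr 545.2 -168.0 size 54.4 37.2 ang 92.8
b145 ctr 546.3 -168.3 size 57.5 39.0 ang 93.2
b158 ctr 547.4 -168.0 size 58.9 43.1 ang 92.9
[ 0.5281 -0.1945  0.05  ]
[ 0.5256 -0.1412  0.05  ]
[ 0.5651 -0.1937  0.05  ]
[ 0.5626 -0.1386  0.05  ]
```

{"name": "drive_tool", "arguments": {
  "deltas": "0 -1 -1 -45 0;0 -1 -1 -85 0;0 -1 -1 -94 0;0 -1 -1 -95 0;0 -1 -1 -97 0;0 -1 -1 -99 0;0 -1 -1 -100 0;0 -1 -1 -100 0"
}}

```text
time_s: 3.6
position: [0.5467, -0.1699, 0.0492]
tcp_rot: [[-0.999, -0.043, 0.004], [-0.043, 0.999, -0.002], [-0.004, -0.002, -1.0]]
force: [1.0, 0.6, 3.5]
opening: 0.004
grasp_force: 2.3
```

{"name": "drive_tool", "arguments": {
  "deltas": "0 -1 1 -1 0;0 -1 1 -2 0;0 -1 1 -3 0;0 -1 1 -4 0;0 -1 1 -4 0"
}}

```text
time_s: 4.1
position: [0.5464, -0.1698, 0.0446]
tcp_rot: [[-0.999, -0.043, 0.005], [-0.043, 0.999, -0.003], [-0.005, -0.003, -1.0]]
force: [3.2, -1.5, 5.4]
opening: 0.009
grasp_force: 2.7
```

{"name": "drive_tool", "arguments": {
  "deltas": "0 0 0 -0.5 0;0 0 0 -1 0;0 0 0 -1.5 0;0 0 0 -1.5 0"
}}

```text
time_s: 4.5
position: [0.5466, -0.1698, 0.0441]
tcp_rot: [[-0.999, -0.043, 0.006], [-0.043, 0.999, -0.003], [-0.006, -0.004, -1.0]]
force: [1.1, -0.5, 12.4]
opening: 0.003
grasp_force: 5.8
```

The force of 12.4 N shows the cradle is at its stop. I'll let go and look.

{"name": "drive_tool", "arguments": {
  "deltas": "0 0 0 5 0;0 0 0 15 0;0 0 0 40 0;0 0 0 80 0;87 -1 1 103 0;87 -1 1 103 0;87 -1 1 103 0;87 -1 1 103 0;87 -1 1 103 0;87 -1 1 103 0"
}}

```text
time_s: 5.5
position: [0.5424, -0.1669, 0.1438]
tcp_rot: [[-0.999, -0.043, -0.002], [-0.043, 0.999, 0.001], [0.002, 0.001, -1.0]]
force: [0.5, -0.3, -0.0]
opening: 0.471
grasp_force: 0.0
```

```bash
python3 - <<'E'
from h import *
m,im=snap('wrist','w3'); np.savez('w3.npz',im=im,T=m['T']); s=bot.read_state(); print(s['time_s'],s['position'],s['opening'])
cv2.imwrite('pics/w3c.png',cv2.resize(im[120:280,210:420,::-1],None,fx=3,fy=3))
E
```

```text
5.55 [ 0.54256783 -0.16697985  0.14398747] 0.5097549439788829
```

View pics/w3c.png

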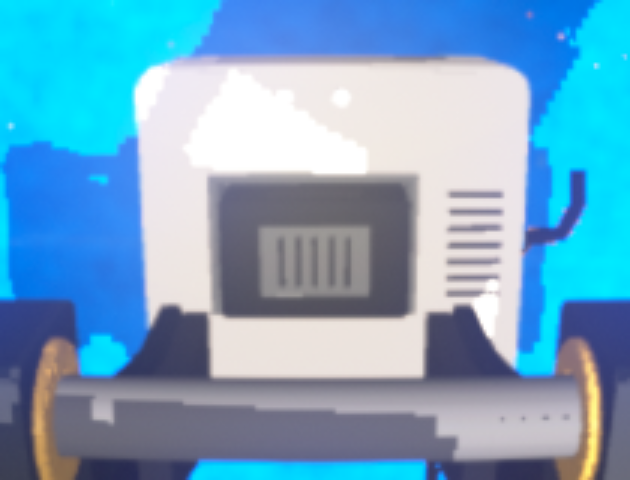

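The battery now stands up: its top covers the near bezel edge, at crop (218–411, 183–316). I'll measure it at z = 0.064.

```bash
python3 - <<'E'
from h import *
m=imaging.camera_model('wrist'); d=np.load('w3.npz'); im=d['im']; m['T']=d['T']
q=np.array([onz(m,210+u/3,120+v/3,.064,True) for u,v in((220,184),(411,184),(222,316),(408,316))]); print(q.round(4),q.mean(0))
for t in (110,118,126): 
  try: rect(m,im,(272,172,357,234),.064,t,tag='x%d'%t)
  except IndexError: print('none')
print(bot.read_state()['position'])
E
```

```text
[[ 0.5253 -0.1932  0.064 ]
 [ 0.5231 -0.1421  0.064 ]
 [ 0.5628 -0.192   0.064 ]
 [ 0.5605 -0.1403  0.064 ]] [ 0.5429504  -0.16692172  0.064     ]
none
x118 ctr 542.7 -167.4 size 51.5 37.2 ang 92.5
x126 ctr 542.6 -167.3 size 52.1 37.4 ang 92.5
[ 0.54256783 -0.16697985  0.14398747]
```

{"name": "drive_tool", "arguments": {
  "deltas": "87 2 0 -40 0;87 2 0 -70 0;87 2 0 -88 0;87 2 0 -94 0;87 2 0 -94 0;87 2 0 -94 0;87 2 0 -94 0"
}}

```text
time_s: 6.25
position: [0.546, -0.1677, 0.0522]
tcp_rot: [[-0.999, -0.043, 0.002], [-0.043, 0.999, -0.001], [-0.002, -0.001, -1.0]]
force: [0.1, -0.7, -0.1]
opening: 0.993
grasp_force: 0.0
```

{"name": "drive_tool", "arguments": {
  "deltas": "87 0 0 -1 0;87 -1 0 -1 0;45 -1 0 -1 0;45 -1 0 -1 0;45 -1 0 -1 0;45 -1 0 -1 0;45 -1 0 -1 0;45 -1 0 -1 0;45 -1 0 -1 0"
}}

```text
time_s: 7.15
position: [0.5441, -0.1673, 0.05]
tcp_rot: [[-0.999, -0.043, -0.0], [-0.043, 0.999, 0.0], [0.0, 0.0, -1.0]]
force: [-0.5, 0.0, -0.4]
opening: 0.593
grasp_force: 30.0
```

{"name": "drive_tool", "arguments": {
  "deltas": "45 0 0 5 0;45 0 0 15 0;45 0 0 30 0;45 0 0 60 0;45 0 0 90 0;45 0 0 125 0;45 0 0 125 0"
}}

```text
time_s: 7.85
position: [0.5473, -0.1688, 0.1807]
tcp_rot: [[-0.999, -0.043, 0.01], [-0.043, 0.999, -0.005], [-0.01, -0.006, -1.0]]
force: [0.9, -0.8, -0.3]
opening: 0.596
grasp_force: 30.0
```

{"name": "drive_tool", "arguments": {
  "deltas": "45 41 272 0 0.117;45 41 272 0 0.117;45 41 272 0 0.117;45 41 272 0 0.117;45 41 272 0 0.117;45 41 272 0 0.117;45 41 272 0 0.117;45 41 272 0 0.117;45 41 272 0 0.117;45 41 272 0 0.117;45 41 272 0 0.117"
}}

```text
time_s: 8.95
position: [0.5851, 0.1034, 0.175]
tcp_rot: [[-0.988, -0.158, -0.0], [-0.158, 0.988, -0.0], [0.0, -0.0, -1.0]]
force: [1.3, -0.0, -0.6]
opening: 0.59
grasp_force: 30.0
```

```bash
python3 - <<'E'
from h import *
m,im=snap('wrist','w4'); np.savez('w4.npz',im=im,T=m['T']); s=bot.read_state(); print(s['time_s'],s['position'],s['tcp_rot'],s['opening'])
cv2.imwrite('pics/w4c.png',cv2.resize(im[90:290,190:450,::-1],None,fx=3,fy=3))
E
```

```text
9.0 [0.58515233 0.10357353 0.17504646] [[-9.87484810e-01 -1.57714085e-01 -1.29017639e-04]
 [-1.57714078e-01  9.87484818e-01 -7.00198780e-05]
 [ 1.38446081e-04 -4.87956681e-05 -9.99999989e-01]] 0.5958490233487646
```

View pics/w4c.png

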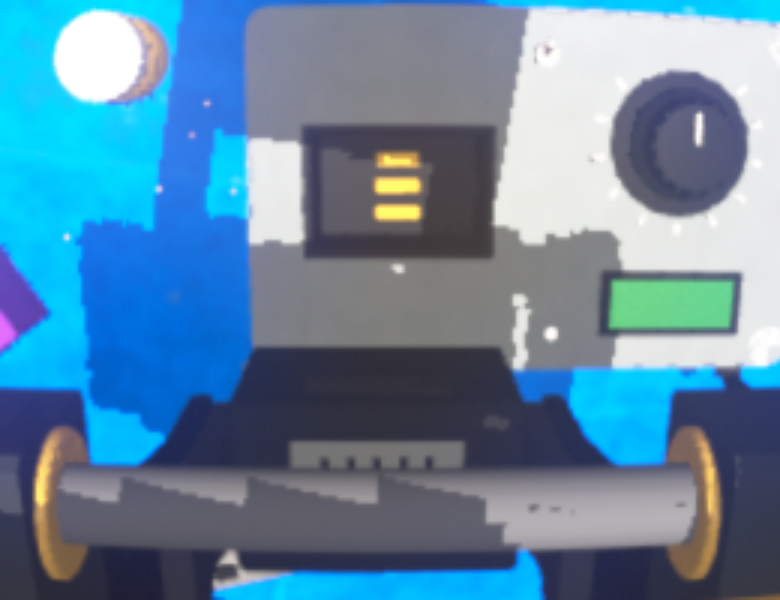

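The bezel's outer corners are at crop (304,126), (496,126), (493,257) and (305,256), and the image axes line up with the bay. The held battery's lower near edge is at crop y≈348 and its upper near edge at y≈403. I'll measure both in the tool frame.

```bash
python3 - <<'E'
from h import *
m=imaging.camera_model('wrist'); d=np.load('w4.npz'); im=d['im']; m['T']=d['T']; s=bot.read_state()
p=np.array(s['position'])*1000; R=np.array(s['tcp_rot'])
for t in (70,85,100): 
  try: rect(m,im,(281,122,365,186),.047,t,tag='y%d'%t)
  except IndexError: print('none',t)
q=np.array([onz(m,190+u/3,90+v/3,.047,True) for u,v in((304,126),(496,126),(493,257),(305,256))])*1000
print(q.round(1),q.mean(0).round(1))
for nm,z,pts in(('bot',153,((254,348),(500,348))),('top',189,((237,403),(520,403)))):
  for u,v in pts: print(nm,(R.T@(onz(m,190+u/3,90+v/3,z/1000,True)*1000-p)).round(1))
g=im.max(2); print(g[200:232,310], g[200:232,325])
E
```

```text
none 70
none 85
none 100
[[534.2  72.7  47. ]
 [524.5 131.9  47. ]
 [565.9 138.4  47. ]
 [575.1  79.   47. ]] [549.9 105.5  47. ]
bot [ 14.4 -25.5  22. ]
bot [14.4 25.9 22. ]
top [ 15.1 -23.8 -14. ]
top [ 15.1  24.7 -14. ]
[125 125 125 125 122 100  64  59  60  59  58  58  57  57  57  59  60  60
  61  61  59  59  57  58  59  60  60  61  61  61  61  61] [127 126 126 126 123  98  62  55  56  55  55  56  56  56  56  57  59  58
  59  60  60  58  57  57  58  61  61  61  61  61  62  61]
```

{"name": "drive_tool", "arguments": {
  "deltas": "45 -36 1 -40 0;45 -36 1 -80 0;45 -36 1 -98 0;45 -36 1 -100 0;45 -36 1 -100 0;45 -36 1 -100 0;45 -36 1 -100 0;45 -36 1 -100 0"
}}

```text
time_s: 9.8
position: [0.55, 0.1057, 0.0762]
tcp_rot: [[-0.987, -0.16, 0.002], [-0.16, 0.987, -0.0], [-0.002, -0.0, -1.0]]
force: [1.0, 0.2, -0.5]
opening: 0.595
grasp_force: 30.0
```

{"name": "drive_tool", "arguments": {
  "deltas": "45 0 0 -2 0;45 0 0 -4 0;45 0 0 -5 0;45 0 0 -6 0;45 0 0 -7 0;45 0 0 -7 0"
}}

```text
time_s: 10.4
position: [0.549, 0.1057, 0.0678]
tcp_rot: [[-0.987, -0.16, -0.001], [-0.16, 0.987, -0.0], [0.001, 0.0, -1.0]]
force: [-0.7, 0.3, -1.4]
opening: 0.593
grasp_force: 30.0
```

{"name": "drive_tool", "arguments": {
  "deltas": "45 0 0 -1 0;45 0 0 -2 0;45 0 0 -3 0;45 0 0 -3 0"
}}

```text
time_s: 10.8
position: [0.5493, 0.1056, 0.065]
tcp_rot: [[-0.987, -0.16, 0.0], [-0.16, 0.987, -0.0], [-0.0, -0.0, -1.0]]
force: [0.5, -1.2, -1.5]
opening: 0.592
grasp_force: 30.0
```

The battery is 4 mm into the bay with almost no contact force, so I'll continue.

{"name": "drive_tool", "arguments": {
  "deltas": "45 0 0 -2 0;45 0 0 -4 0;45 0 0 -6 0;45 0 0 -8 0;45 0 0 -10 0;45 0 0 -12 0;45 0 0 -12 0;45 0 0 -12 0"
}}

```text
time_s: 11.6
position: [0.5492, 0.1056, 0.0528]
tcp_rot: [[-0.987, -0.16, -0.0], [-0.16, 0.987, -0.0], [0.0, -0.0, -1.0]]
force: [1.4, -2.6, -2.6]
opening: 0.596
grasp_force: 30.0
```

{"name": "drive_tool", "arguments": {
  "deltas": "45 0 0 -1 0;45 0 0 -2 0;45 0 0 -3 0;45 0 0 -3 0;45 0 0 -3 0"
}}

```text
time_s: 12.1
position: [0.5493, 0.1056, 0.0501]
tcp_rot: [[-0.987, -0.16, 0.0], [-0.16, 0.987, -0.0], [-0.0, -0.0, -1.0]]
force: [-0.2, -4.1, -0.1]
opening: 0.591
grasp_force: 30.0
```

{"name": "drive_tool", "arguments": {
  "deltas": "75 0 0 0 0;75 0 0 0 0;75 0 0 0 0;75 0 0 0 0;75 0 0 10 0;75 0 0 40 0;0 0 0 60 0;0 0 0 60 0;0 0 0 60 0;0 0 0 60 0;0 0 0 60 0;0 0 0 60 0"
}}

```text
time_s: 13.3
position: [0.5485, 0.1057, 0.1091]
tcp_rot: [[-0.987, -0.159, -0.002], [-0.159, 0.987, 0.0], [0.002, 0.0, -1.0]]
force: [-0.2, -0.3, 0.3]
opening: 0.402
grasp_force: 0.0
```

```bash
python3 - <<'E'
from h import *
m,im=snap('wrist','w5'); s=bot.read_state(); print(s['time_s'],s['position'],s['opening'],s['force'])
cv2.imwrite('pics/w5c.png',cv2.resize(im[90:290,190:450,::-1],None,fx=3,fy=3))
E
```

```text
13.35 [0.54865421 0.10570995 0.10925995] 0.3545573769618422 [-0.1710218   1.05928164  0.16291501]
```

View pics/w5c.png

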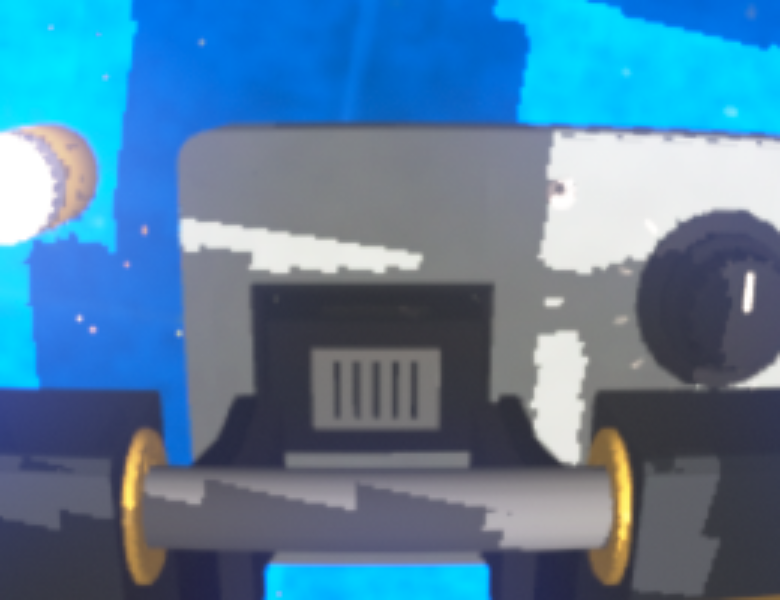

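The battery stands square in the throttle bay, with its panel at crop (375,388). Next I'll close the fingers and press on it.

{"name": "drive_tool", "arguments": {
  "deltas": "0 1 0 0 0;0 1 0 -10 0;0 1 0 -20 0;0 1 0 -30 0;0 1 0 -38 0;0 1 0 -42 0;0 1 0 -46 0;0 1 0 -49 0;0 1 0 -52 0;0 1 0 -55 0;0 1 0 -57 0;0 1 0 -58 0"
}}

```text
time_s: 14.55
position: [0.5499, 0.1058, 0.0521]
tcp_rot: [[-0.987, -0.16, -0.0], [-0.16, 0.987, 0.0], [0.0, 0.0, -1.0]]
force: [-1.6, 0.5, 4.7]
opening: 0.007
grasp_force: 2.2
```

{"name": "drive_tool", "arguments": {
  "deltas": "0 0 0 -1.5 0;0 0 0 -3 0;0 0 0 -4.5 0;0 0 0 -6 0;0 0 0 -7 0;0 0 0 -7 0;0 0 0 -7 0"
}}

```text
time_s: 15.25
position: [0.5499, 0.1058, 0.045]
tcp_rot: [[-0.987, -0.16, -0.001], [-0.16, 0.987, 0.0], [0.001, 0.0, -1.0]]
force: [-2.4, -0.8, 5.2]
opening: 0.003
grasp_force: 2.6
```

{"name": "drive_tool", "arguments": {
  "deltas": "0 0 0 -0.5 0;0 0 0 -1 0;0 0 0 -1.5 0;0 0 0 -1.5 0;0 0 0 -1.5 0"
}}

```text
time_s: 15.75
position: [0.5499, 0.1058, 0.0442]
tcp_rot: [[-0.987, -0.16, -0.0], [-0.16, 0.987, -0.0], [0.0, -0.0, -1.0]]
force: [-3.4, -0.7, 9.5]
opening: 0.006
grasp_force: 4.9
```

{"name": "drive_tool", "arguments": {
  "deltas": "0 0 0 -0.3 0;0 0 0 -0.5 0;0 0 0 -0.5 0"
}}

```text
time_s: 16.05
position: [0.55, 0.1058, 0.0441]
tcp_rot: [[-0.987, -0.16, -0.0], [-0.16, 0.987, -0.0], [0.0, -0.0, -1.0]]
force: [-5.0, -1.2, 12.4]
opening: 0.003
grasp_force: 6.2
```

{"name": "drive_tool", "arguments": {
  "deltas": "0 0 0 3 0;0 0 0 8 0;0 0 0 20 0;0 0 0 60 0;0 0 0 100 0;0 0 0 100 0;0 0 0 100 0;0 0 0 100 0"
}}

```text
time_s: 16.85
position: [0.5496, 0.1058, 0.1424]
tcp_rot: [[-0.987, -0.159, -0.001], [-0.159, 0.987, 0.0], [0.001, 0.0, -1.0]]
force: [-0.1, -0.3, -0.9]
opening: 0.008
grasp_force: 0.0
```

```bash
python3 - <<'E'
from h import *
m,im=snap('wrist','w6'); s=bot.read_state(); print(s['time_s'],s['position'],s['force'])
cv2.imwrite('pics/w6c.png',cv2.resize(im[90:290,190:450,::-1],None,fx=3,fy=3))
E
```

```text
16.9 [0.5492577  0.10571023 0.14196578] [-0.07300238 -0.30922989 -0.21622842]
```

View pics/w6c.png

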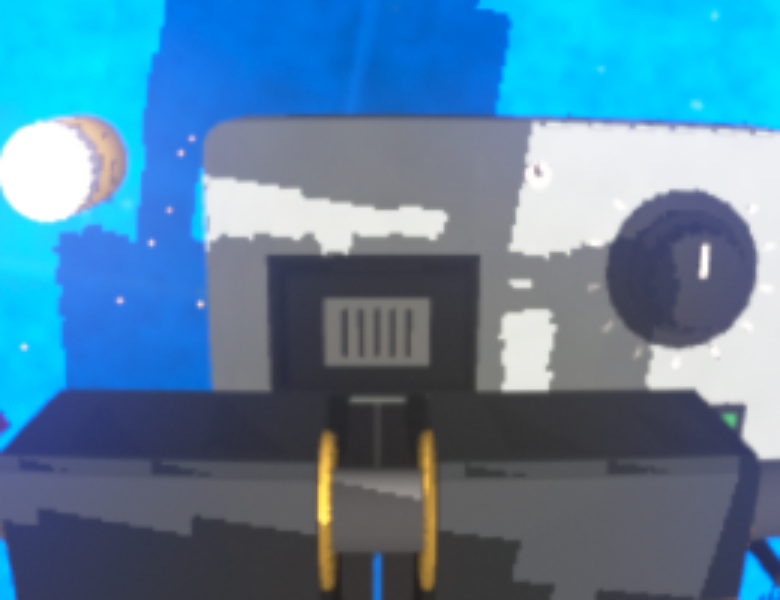

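The battery now sits low in the bezel, with a wide near bezel strip visible (crop y 256–290) as in the charger's locked view. The catch is locked and the tool is clear, so I'll hand in.

```bash
python3 -c "
from rig import bot
print(bot.hand_in())"
```

```text
the job is handed in; nothing more can be done
None
```

I released the battery from the charger, moved it to the throttle bay and pressed it down until its catch locked. The last wrist picture shows it sitting low in the bay. The highest press I read was about 12.4 N, and I handed the job in at about 17 s; no verdict came back.

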